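# Weigh a jar on the bench balance

### The arm

A 6-joint arm with a two-finger parallel gripper is mounted at the origin on a cart in front of the work surface, level with it; the furniture and walls round the work are solid. World frame = base frame: x ahead of the robot, y to its left, z up, the work surface at z = 0. Lengths are in mm, angles in rad, forces in N, time in s.
With the tool pointing down it reaches from about 350 to 775 mm from the base axis. Payload 7.3 kg.
Tool frame: the origin (TCP) lies on the mounting face of the last link; the fingertips stand 178 mm ahead of it and the grasp point (between the pads) lies 159 mm ahead of it (bot.grip_point_offset is the distance from the TCP to the grasp point, in mm); x points along the fingers, y is the direction in which the jaws open and shut, and the axes are right-handed (so a half turn about x gives the same grasp; the last joint's range is limited). The gripper opens to 92 mm and grips with 3 to 60 N. Pads are 19 mm wide; open, the fingers measure 130 mm over their backs; the gripper's body (75 mm by 190 mm) begins 47 mm behind the grasp point.
Start: joints at [1.132, 0.342, 1.524, -0, 1.275, -0.146], TCP at [151.511, 502.665, 404.741] pointing down, gripper open.
Joint ranges: [-2.53, 2.53], [-0.77, 2.02], [0.04, 2.7], [-1, 4.14], [0.28, 2.66], [-3.11, 3.11]. Speed limits (rad/s): [2.57, 2.57, 3.14, 3.14, 3.14, 3.14].

### API

Orientations are given as [roll, pitch, yaw] about the fixed x, y, z axes, in that order (R = Rz(yaw) Ry(pitch) Rx(roll)).
In Python, from plant import bot gives the robot as it stands.
- The arm moves only by the tool arm_command, never from a script. Its argument "moves" is a list of rows, each a list of 5 numbers: the shift along the tool's x, y, z in cm, then the turn about the tool's x in degrees, then the opening, from 0 (shut) to 1 (fully open). A call has 1 to 10 rows; each row is the pose to reach, as a shift and turn from the pose measured when the call began, along the tool's axes at that moment; what a row does not reach only later rows make up. A row lasts 1/10 s, in which the tool goes at most 50 mm and 8.59 degrees, less where a joint would pass 70% of its speed; a pose out of reach is approached as far as the arm can. A call with a gripper value outside its range is refused whole. The fingers move at their own pace and stop on an object; the grip force is fixed at half the most. Time passes only in rows, so rows that repeat a pose let the fingers close. It gives the time, the measured TCP pose, the force and the opening at its end, in the units of the state.
- bot.get_obs(): the state, without advancing time (a new reading comes with each control period).
- bot.capture(name): name is "scene" or "top" or "wrist"; returns a dict with "frame" (420x560x3 uint8, blue, green, red), "K" (3x3 intrinsics, pixels), "k1" (the pictures are not rectified: a ray, as slopes to the right and down, at radius r is drawn at 1 + k1 r^2 times it, then the intrinsics apply), "origin" and "orientation" of the camera in the world; the wrist camera has in their place "T_tool_cam" (4x4, takes a point from camera to tool coordinates, whose origin is the TCP and whose axes are the tool frame's). Camera axes: x right, y down, z forward; pixel columns grow to the right and rows downward; lengths in mm; the calibration is good to about 2 mm. A picture is of the moment at which its call begins: read the wrist's pose just before it. There is no depth.
- bot.close_job(): hands the job in, once; it reports no verdict.
The state is a dict: "time": time; "joint_positions": joint angles; "dq": joint speeds; "tau": joint torques, N m; "tool_pos": TCP position; "tcp_rot": TCP orientation; "contact_force": force on the tool from outside, world axes, zero at the start; "moment": the same for the moment, N m; "grip_width": finger opening in mm.
Only numpy, scipy, OpenCV 4.12 (cv2) and the standard library are available. Lean on these libraries where they do the work, as an engineer would, in place of code of your own. Each camera call takes 0.05 s, during which the arm holds its last target.

### The job

Weigh the jar that stands on the left platter of the balance: stand as many of the brass weights as it takes on the right platter, each set down gently and upright, then slide the red-knobbed poise along the front bar until the beam floats level, clear of its stops, with the pointer at the red mark. The balance is a delicate instrument: feel your way and never press, push or knock any part of it hard. Leave the jar untouched on its platter and unused weights in their wells, do not disturb the mug and the spice jar nearby, and let go of everything at the end.

Things in the scene. Friction and masses are not known exactly. Their poses are not given: they have to be found in the camera images.
- scale: bench balance, slate-coloured base 150 x 330 mm, fixed to the worktop, with a dial tower 205 mm high between its two platters. Origin: centre of the underside on the worktop; x away from the robot, y to the left (jar) platter, z up. The platters ride on the lever at y = +130 and -130 mm and stay level; it does not matter where on a platter a load stands. The front bar of the lever lies at x = -115 mm
- pivot (a point): turning axis of the lever (along the balance's x), 78 mm above the worktop. With empty platters and the poise at its left end the beam floats level. 1 g out of balance tilts it 0.004 rad, so 25 g or more puts it on a stop; it settles in about 1 s. If a fingertip holds the empty or loaded right platter down at level, the force on it is the weight still missing (1 N = 102 g)
- beam (a joint): tilt of the beam in rad, -0.1 to 0.1 (stops): 0 = level, negative = jar side (left) low, positive = right platter low. A platter moves 13 mm up or down for 0.1 rad. At the start it lies at -0.1 under the jar
- poise: brass sliding weight, block 26 x 32 x 28 mm, on the front bar. Origin: centre of the block, 78 mm above the worktop when level; y along the bar, to the left. It slides 120 mm, from y = +60 mm (counts 0 g) to y = -60 mm (counts 120 g) in the balance's frame: each mm to the right counts as 1 g more on the right platter. It drags with about 2 N and stays where it is left
- poise_knob (a point): middle of the upright red grip knob on the poise, 18 mm across, 28 mm high, 30 mm above the poise's origin; the knob reaches from 16 to 44 mm above that origin, the top of the brass block is at 14 mm. The bar and poise tilt with the beam
- left_platter (a point): centre of the upper face of the left round steel platter (132 mm across, flat), 125 mm above the worktop when level, where the jar stands; axes as the balance's, kept level
- right_platter (a point): centre of the upper face of the right round steel platter (132 mm across, 5 mm thick, flat), for the weights; 125 mm above the worktop when level, 138 mm at the start; axes as the balance's, kept level
- jar: glass storage jar with metal lid, 71 mm across, 110 mm high, to be weighed; 225 to 405 g, not known beforehand. Origin: centre of the underside; z up. Stands near the middle of the left platter
- block: wooden weight block 175 x 70 x 26 mm, fixed to the worktop. Origin: centre of the underside; x along its length, z up. Three round wells 43 mm across and 8 mm deep at x = -54, 0 and +54 mm (their floors 18 mm above the worktop)
- weight_200: brass 200 g weight: round body 37 mm across and 22 mm high, thin neck, then a grip knob 18 mm across from 31 to 44 mm above its underside (best pinched by the knob). Origin: centre of the underside; z up. At the start it stands in one of the three wells of the block; which one varies
- weight_100: brass 100 g weight: round body 29 mm across and 18 mm high, thin neck, then a grip knob 16 mm across from 27 to 40 mm above its underside (best pinched by the knob). Origin: centre of the underside; z up. At the start it stands in one of the three wells of the block; which one varies
- weight_50: brass 50 g weight: round body 23 mm across and 15 mm high, thin neck, then a grip knob 14 mm across from 24 to 37 mm above its underside (best pinched by the knob). Origin: centre of the underside; z up. At the start it stands in one of the three wells of the block; which one varies
- spice_jar: bystander: spice jar with red lid, 45 mm across, 106 mm high, loose. Origin: centre of the underside
- spotted_mug: bystander: white mug with grey spots, 82 mm across, 91 mm high, loose. Origin: centre of the underside

How it is judged (in metres and radians):
On the way:
1. one of the weights stands upright on the right platter, let go ((((horizontal distance between weight_200 and right_platter below 0.058 m and z of weight_200 in the frame of right_platter between -0.004 and 0.006 m and angle between weight_200's own z axis and vertical below 0.1 rad) and contact force between the fingers and weight_200 below 0.05 N) or ((horizontal distance between weight_100 and right_platter below 0.058 m and z of weight_100 in the frame of right_platter between -0.004 and 0.006 m and angle between weight_100's own z axis and vertical below 0.1 rad) and contact force between the fingers and weight_100 below 0.05 N) or ((horizontal distance between weight_50 and right_platter below 0.058 m and z of weight_50 in the frame of right_platter between -0.004 and 0.006 m and angle between weight_50's own z axis and vertical below 0.1 rad) and contact force between the fingers and weight_50 below 0.05 N))), for 0.2 s.
At the end, for the whole second after the job is handed in: the beam floats at rest within 0.02 rad (about 5 g) of level; the jar stands upright on the left platter; at least one weight stands upright on the right platter, and every weight is either upright there or upright in the block (value of joint beam between -0.02 and 0.02 rad and velocity of joint beam between -0.05 and 0.05 rad/s and horizontal distance between jar and left_platter below 0.04 m and z of jar in the frame of left_platter between -0.006 and 0.006 m and angle between jar's own z axis and vertical below 0.1 rad and ((horizontal distance between weight_200 and right_platter below 0.058 m and z of weight_200 in the frame of right_platter between -0.004 and 0.006 m and angle between weight_200's own z axis and vertical below 0.1 rad) or (horizontal distance between weight_100 and right_platter below 0.058 m and z of weight_100 in the frame of right_platter between -0.004 and 0.006 m and angle between weight_100's own z axis and vertical below 0.1 rad) or (horizontal distance between weight_50 and right_platter below 0.058 m and z of weight_50 in the frame of right_platter between -0.004 and 0.006 m and angle between weight_50's own z axis and vertical below 0.1 rad)) and ((horizontal distance between weight_200 and right_platter below 0.058 m and z of weight_200 in the frame of right_platter between -0.004 and 0.006 m and angle between weight_200's own z axis and vertical below 0.1 rad) or (x of weight_200 in the frame of block between -0.08 and 0.08 m and y of weight_200 in the frame of block between -0.03 and 0.03 m and z of weight_200 in the frame of block below 0.024 m and angle between weight_200's own z axis and vertical below 0.1 rad)) and ((horizontal distance between weight_100 and right_platter below 0.058 m and z of weight_100 in the frame of right_platter between -0.004 and 0.006 m and angle between weight_100's own z axis and vertical below 0.1 rad) or (x of weight_100 in the frame of block between -0.08 and 0.08 m and y of weight_100 in the frame of block between -0.03 and 0.03 m and z of weight_100 in the frame of block below 0.024 m and angle between weight_100's own z axis and vertical below 0.1 rad)) and ((horizontal distance between weight_50 and right_platter below 0.058 m and z of weight_50 in the frame of right_platter between -0.004 and 0.006 m and angle between weight_50's own z axis and vertical below 0.1 rad) or (x of weight_50 in the frame of block between -0.08 and 0.08 m and y of weight_50 in the frame of block between -0.03 and 0.03 m and z of weight_50 in the frame of block below 0.024 m and angle between weight_50's own z axis and vertical below 0.1 rad))); the robot touches nothing.
It fails at once if any part of the balance is pressed, pushed or knocked by the robot with more than 15 N (contact force between the arm and scale above 15 N).
It fails at once if a weight is slammed, dropped or pressed on the balance with more than 15 N (contact force between any of weight_200, weight_100, weight_50 and scale above 15 N).
It fails at once if the jar is touched with more than 2 N (contact force between the arm and jar above 2 N).
It fails at once if the spice jar or the spotted mug is pushed more than 30 mm (distance of any of spice_jar, spotted_mug from where it was at the start of the episode above 0.03 m).
It also fails if it takes over 72 s, if anything falls off the work surface, if the arm or the gripper's body presses on something with over 40 N, if the wrist force passes 120 N, or if a joint passes its speed limit or range.

## Working session

There is one attempt and no reset: what is moved stays moved. The work goes in short steps, Python scripts to look and compute and a tool call to move; the robot and the scene stay as the last step left them, time stands still between calls to the robot, and variables do not carry over. Pictures are saved under pics/ and viewed, and the job is handed in when it is done.

Besides the shell and the picture viewer there is one more tool, called by a JSON object that holds its "op" and its "data". arm_command: Moves the arm, as the interface text tells. Its arguments: {"type":"object","properties":{"moves":{"type":"array"}},"required":["moves"]}

```bash
mkdir -p pics; ls; python3 - <<'E'
from plant import bot
import cv2
o=bot.get_obs()
for k,v in o.items(): print(k,v)
for n in ["scene","top","wrist"]:
    c=bot.capture(n); cv2.imwrite(f"pics/{n}0.png",c["frame"])
    print(n,{k:v for k,v in c.items() if k!="frame"})
E
```

```text
pics
time 0.0
joint_positions [ 1.13197795e+00  3.42697499e-01  1.52500519e+00  1.24354418e-06
  1.27539387e+00 -1.45996715e-01]
dq [-4.96150971e-04 -2.32787391e-03 -9.29337069e-05 -1.47430836e-03
  2.39760223e-04  1.85158571e-03]
tau [ 8.24990402e-04 -4.31253183e+01 -2.44219369e+01  7.18711456e-02
  5.60132798e-02 -1.25544102e-04]
tool_pos [151.46242257 502.53521216 404.06197924]
tcp_rot [-1.71758374  1.56929242 -2.01040576]
contact_force [-0.18672561  0.52699729  0.24862541]
moment [-0.0402285  -0.02665169 -0.02102117]
grip_width 91.74203651472409
scene {'K': array([[498.57595748,   0.        , 294.05602279],
       [  0.        , 498.57595748, 209.3777821 ],
       [  0.        ,   0.        ,   1.        ]]), 'k1': -0.007795461524046037, 'origin': array([-411.52677237, -505.04523728,  599.48214993]), 'orientation': array([-1.98171355, -0.01674838, -1.11616589])}
top {'K': array([[416.34569848,   0.        , 283.88250027],
       [  0.        , 416.34569848, 215.93939188],
       [  0.        ,   0.        ,   1.        ]]), 'k1': 0.02266343632733257, 'origin': array([ 344.30785246,  -49.72767942, 1186.47074715]), 'orientation': array([-2.93736114, -0.00579417, -1.5553204 ])}
wrist {'K': array([[306.04689628,   0.        , 276.09440502],
       [  0.        , 306.04689628, 212.0209271 ],
       [  0.        ,   0.        ,   1.        ]]), 'k1': 0.007297164442648445, 'T_tool_cam': array([[ 3.00081684e-04, -2.91849520e-01,  9.56464201e-01,
         1.97100605e+01],
       [ 9.99999910e-01, -1.99254627e-04, -3.74539919e-04,
         4.41241267e-01],
       [ 2.99889213e-04,  9.56464227e-01,  2.91849434e-01,
        -7.92528347e+01],
       [ 0.00000000e+00,  0.00000000e+00,  0.00000000e+00,
         1.00000000e+00]])}
```

View pics/scene0.png

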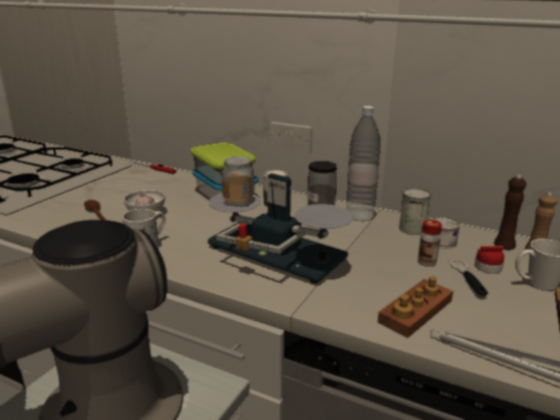

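View pics/top0.png

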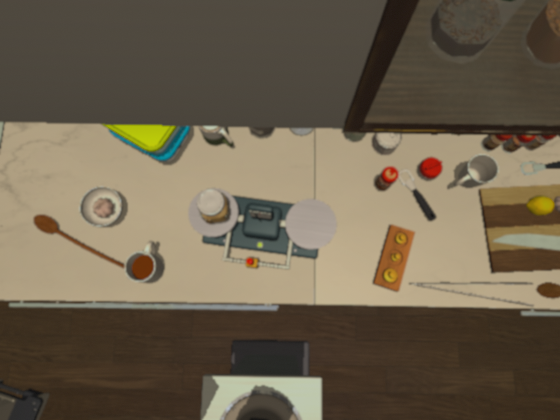

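View pics/wrist0.png

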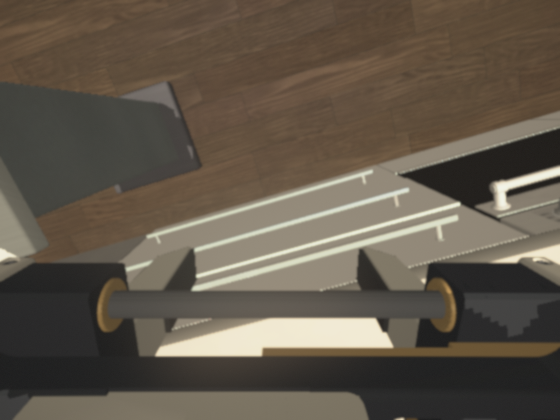

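The scene and top views show the balance (top view about 262,225), jar on the left platter (213,205), weight block at (395,258), spice jar (388,177) and mugs. I'll zoom in on these.

```bash
python3 - <<'E'
import cv2
t=cv2.imread("pics/top0.png"); s=cv2.imread("pics/scene0.png")
cv2.imwrite("pics/topz.png",cv2.resize(t[180:285,180:345],None,fx=4.8,fy=4.8,interpolation=cv2.INTER_CUBIC))
cv2.imwrite("pics/topz2.png",cv2.resize(t[150:300,350:520],None,fx=4,fy=4,interpolation=cv2.INTER_CUBIC))
cv2.imwrite("pics/scz.png",cv2.resize(s[150:280,195:355],None,fx=4.5,fy=4.5,interpolation=cv2.INTER_CUBIC))
E
```

```text
(no output)
```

View pics/topz.png

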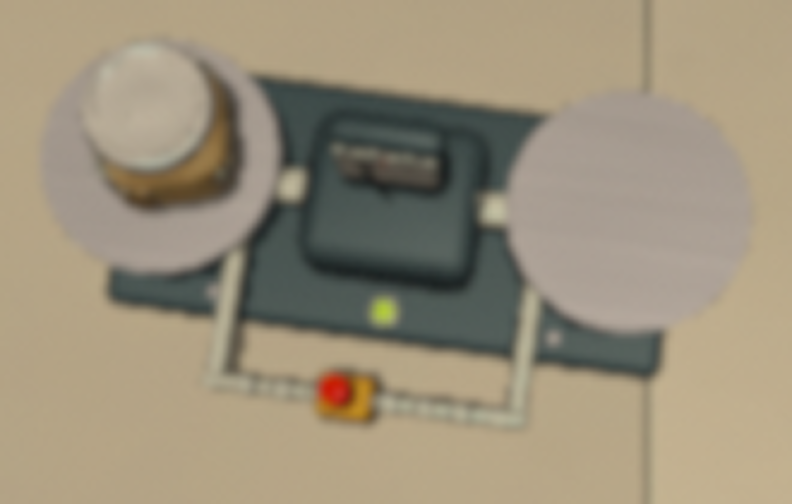

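View pics/topz2.png

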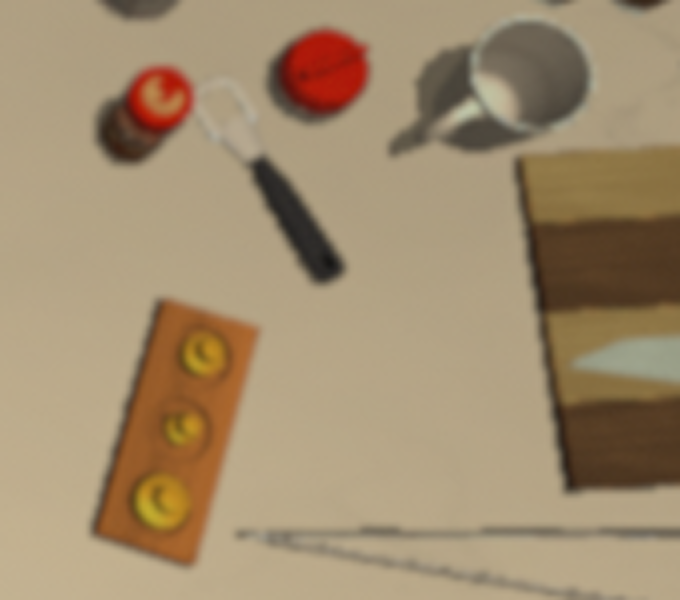

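View pics/scz.png

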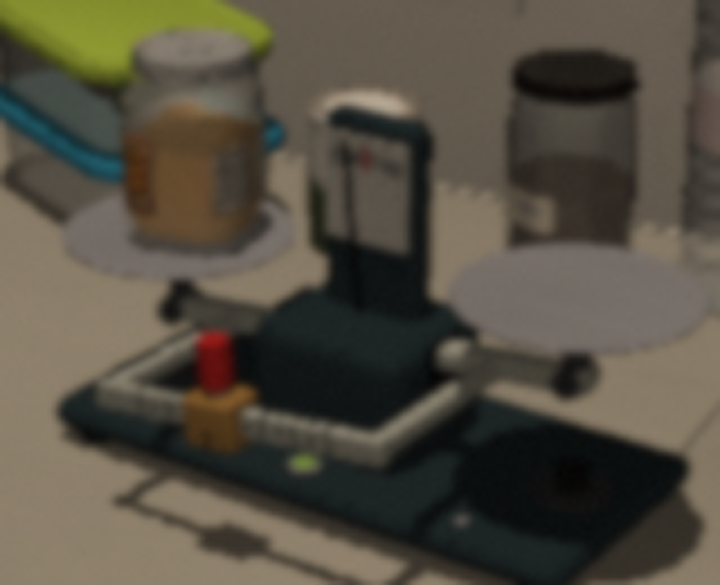

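```bash
cat > h.py <<'E'
import numpy as np, cv2
from scipy.spatial.transform import Rotation as R
def rot(e): return R.from_euler('xyz',e).as_matrix()
def pose(c,o=None):
    if 'origin' in c: return np.array(c['origin']),rot(c['orientation'])
    T=c['T_tool_cam']; Rt=rot(o['tcp_rot'])
    return np.array(o['tool_pos'])+Rt@T[:3,3], Rt@T[:3,:3]
def ray(c,uv,o=None):
    K=c['K'];k1=c['k1'];P,M=pose(c,o)
    d=np.array([(uv[0]-K[0,2])/K[0,0],(uv[1]-K[1,2])/K[1,1]]);s=d.copy()
    for _ in range(20): s=d/(1+k1*(s@s))
    return P,M@np.array([s[0],s[1],1.])
def onz(c,uv,z,o=None):
    P,d=ray(c,uv,o); return P+d*(z-P[2])/d[2]
def proj(c,X,o=None):
    P,M=pose(c,o);p=M.T@(np.array(X,float)-P);s=p[:2]/p[2];s=s*(1+c['k1']*(s@s))
    return np.array([c['K'][0,0]*s[0]+c['K'][0,2],c['K'][1,1]*s[1]+c['K'][1,2]])
E
cat > m.py <<'E'
from h import *
from plant import bot
c=bot.capture("top"); s=bot.capture("scene")
t=c["frame"]; hsv=cv2.cvtColor(t,cv2.COLOR_BGR2HSV)
np.set_printoptions(precision=1,suppress=True)
def comps(mask,roi,mn=5):
    m=np.zeros_like(mask);x0,y0,x1,y1=roi;m[y0:y1,x0:x1]=mask[y0:y1,x0:x1]
    n,l,st,ce=cv2.connectedComponentsWithStats(m.astype(np.uint8))
    return [(st[i,4],ce[i],l==i,st[i]) for i in range(1,n) if st[i,4]>=mn]
# samples
for p in [(312,222),(200,225),(300,180),(225,240),(252,262),(395,240)]: print(p,t[p[1],p[0]],hsv[p[1],p[0]])
E
python3 m.py
```

```text
(312, 222) [144 155 166] [ 15  34 166]
(200, 225) [141 151 161] [ 15  32 161]
(300, 180) [131 160 176] [ 19  65 176]
(225, 240) [127 141 147] [ 21  35 147]
(252, 262) [ 18  39 144] [  5 223 144]
(395, 240) [ 28  76 107] [ 18 188 107]
```

```bash
cat >> m.py <<'E'
H,S,V=[hsv[...,i].astype(int) for i in range(3)]
print("platters")
for a,ce,l,st in comps((S<48)&(V>120),(180,180,345,260),60):
    cn,_=cv2.findContours(l.astype(np.uint8),cv2.RETR_EXTERNAL,cv2.CHAIN_APPROX_NONE); k=max(cn,key=len)
    hull=cv2.convexHull(k); (ex,ey),ax,an=cv2.fitEllipse(k)
    (cx,cy),r=cv2.minEnclosingCircle(k)
    print(a,ce,(ex,ey),ax,"circ",(cx,cy),r, st)
    for z in (112,138): print(z,onz(c,(ex,ey),z),onz(c,(cx,cy),z), r*(c['origin'][2]-z)/c['K'][0,0])
print("base")
for a,ce,l,st in comps((V<105)&(H>80)&(H<115),(190,180,345,270),200):
    cn,_=cv2.findContours(l.astype(np.uint8),cv2.RETR_EXTERNAL,cv2.CHAIN_APPROX_NONE); k=max(cn,key=len)
    rc=cv2.minAreaRect(k);print(a,ce,rc); print(cv2.boxPoints(rc)); print([onz(c,p,20) for p in cv2.boxPoints(rc)])
print("red knob")
for nm,cc in (("top",c),("scene",s)):
    h2=cv2.cvtColor(cc["frame"],cv2.COLOR_BGR2HSV).astype(int)
    roi=(220,240,300,280) if nm=="top" else (225,215,275,255)
    for a,ce,l,st in comps(((h2[...,0]<5)|(h2[...,0]>174))&(h2[...,1]>190)&(h2[...,2]>70),roi): print(nm,a,ce,st,onz(cc,ce,110))
print("block")
for a,ce,l,st in comps((S>150)&(H<30)&(V>60),(360,210,430,310),100):
    cn,_=cv2.findContours(l.astype(np.uint8),cv2.RETR_EXTERNAL,cv2.CHAIN_APPROX_NONE); k=max(cn,key=len)
    rc=cv2.minAreaRect(k);print(a,ce,rc); P=[onz(c,p,26) for p in cv2.boxPoints(rc)];print(np.array(P)); print("ctr",np.mean(P,0))
print("brass")
for a,ce,l,st in comps((S>150)&(H>19)&(H<32)&(V>90),(360,210,430,310),5): print(a,ce,st,onz(c,ce,40))
E
python3 m.py
```

```text
(312, 222) [144 155 166] [ 15  34 166]
(200, 225) [140 151 161] [ 16  33 161]
(300, 180) [131 160 176] [ 19  65 176]
(225, 240) [127 140 147] [ 20  35 147]
(252, 262) [ 19  38 143] [  5 221 143]
(395, 240) [ 27  75 106] [ 18 190 106]
platters
1638 [212.9 214.1] (215.61459350585938, 218.38331604003906) (47.34134292602539, 69.24508666992188) circ (218.27499389648438, 224.4375) 37.18803024291992 [ 188  188   56   72 1638]
112 [557.4 126.8 112. ] [541.3 119.  112. ] 95.97181089227249
138 [552.2 122.5 138. ] [536.6 115.  138. ] 93.64948886552207
2136 [309.2 224.6] (308.181640625, 226.1111602783203) (48.65317916870117, 60.545814514160156) circ (305.0, 230.5) 33.70840835571289 [ 280  199   57   61 2136]
112 [ 540.7 -116.7  112. ] [ 528.9 -108.4  112. ] 86.99188881642594
138 [ 536. -115.  138.] [ 524.5 -107.   138. ] 84.88686258352743
base
1179 [258.1 219.8] ((260.11541748046875, 224.5769500732422), (54.45124816894531, 48.001441955566406), 7.125016689300537)
[[230.1 245. ]
 [236.1 197.4]
 [290.1 204.1]
 [284.2 251.8]]
[array([499.8,  97.4,  20. ]), array([638.3,  86. ,  20. ]), array([621. , -70.1,  20. ]), array([483.2, -55.1,  20. ])]
red knob
top 15 [249.4 261.1] [247 260   5   4  15] [446.8  34.6 110. ]
scene 73 [242.4 230.1] [239 224   7  13  73] [442.7  32.  110. ]
block
1504 [393.6 257.6] ((393.632080078125, 257.5377502441406), (25.136981964111328, 60.8507194519043), 15.945395469665527)
[[ 399.4 -301.5   26. ]
 [ 564.  -353.6   26. ]
 [ 545.3 -421.    26. ]
 [ 381.8 -367.2   26. ]]
ctr [ 472.6 -360.8   26. ]
brass
52 [399.8 238.9] [396 236   9   7  52] [ 522.1 -375.9   40. ]
33 [394.8 257.3] [392 255   7   6  33] [ 470.5 -360.1   40. ]
120 [389.2 275.7] [383 270  13  12 120] [ 420.1 -342.9   40. ]
```

```bash
cat > m2.py <<'E'
from h import *
from plant import bot
np.set_printoptions(precision=1,suppress=True)
t=cv2.imread("pics/top0.png")
c=bot.capture("top")
hsv=cv2.cvtColor(t,cv2.COLOR_BGR2HSV); S,V=hsv[...,1].astype(int),hsv[...,2].astype(int)
m=((S<48)&(V>120)).astype(np.uint8); m=cv2.morphologyEx(m,cv2.MORPH_OPEN,cv2.getStructuringElement(cv2.MORPH_ELLIPSE,(9,9)))
for roi,z in (((185,185,245,245),112),((275,190,345,260),138)):
    x0,y0,x1,y1=roi; mm=np.zeros_like(m); mm[y0:y1,x0:x1]=m[y0:y1,x0:x1]
    cn,_=cv2.findContours(mm,cv2.RETR_EXTERNAL,cv2.CHAIN_APPROX_NONE);k=cv2.convexHull(max(cn,key=len))
    P=np.array([onz(c,p[0],z)[:2] for p in k]).astype(np.float32)
    (a,b),ax,_=cv2.fitEllipse(P); q,r=cv2.minEnclosingCircle(P); print("platter",z,(a,b),ax,"mec",q,r)
e0=onz(c,(180+110/4.8,180+300/4.8),15);e1=onz(c,(180+657/4.8,180+376/4.8),15);print("base front corners",e0,e1,np.linalg.norm(e1-e0))
b0=onz(c,(180+216/4.8,180+380/4.8),72);b1=onz(c,(180+518/4.8,180+420/4.8),84);print("bar ends",b0,b1)
E
python3 m2.py
```

```text
platter 112 (573.2964477539062, 136.93865966796875) (123.34320068359375, 130.9203643798828) mec (574.3412475585938, 133.5550994873047) 66.13794708251953
platter 138 (542.78955078125, -117.53614044189453) (128.73023986816406, 139.32501220703125) mec (542.0341186523438, -115.50462341308594) 70.29521179199219
base front corners [506.4 175.2  15. ] [ 466.7 -147.5   15. ] 325.08906968404034
bar ends [454.6 102.9  72. ] [434.1 -65.4  84. ]
```

```bash
cat > go.py <<'E'
from h import *
from plant import bot
import sys
np.set_printoptions(precision=2,suppress=True)
def st(): 
    o=bot.get_obs(); M=rot(o['tcp_rot']); return o,M
def plan(tip, jaw=None, ref=None):
    """tip: wanted grasp point world; jaw: wanted jaw direction angle (deg, mod 180)"""
    o,M=st(); g=np.array(o['tool_pos'])+M[:,0]*bot.grip_point_offset
    d=M.T@(np.array(tip,float)-g)/10
    a=np.degrees(np.arctan2(M[1,1],M[0,1])); tr=0
    if jaw is not None:
        # turn about tool x (down): + turn decreases world yaw
        tr=-((jaw-a+90)%180-90)
    print("t",round(o['time'],2),"grasp",g,"jaw",round(a,1),"q6",o['joint_positions'][5],"F",o['contact_force'],"w",round(o['grip_width'],1))
    print("  shift",d,"turn",round(tr,1))
if __name__=="__main__":
    a=[float(x) for x in sys.argv[1:]]
    plan(a[:3],a[3] if len(a)>3 else None)
E
python3 go.py 421 -344 260 72.2; python3 -c "
from go import *
o,M=st();print(M, bot.grip_point_offset)
from m import *
" | head -4
python3 - <<'E'
from h import *
from plant import bot
c=bot.capture("top")
for n,uv,z in (("spice lid",(388+1,175),106),("mug",(482,167),91),("cup",(143,264),80),("jar lid",(211.5,202),222)): print(n,onz(c,uv,z))
E
```

```text
t 0.4 grasp [151.48 502.64 245.43] jaw 73.2 q6 -0.1459767236991784 F [ 0.22 -0.08  0.22] w 91.7
  shift [ -1.45 -73.28  50.24] turn 1.0
[[-0.    0.29  0.96]
 [-0.    0.96 -0.29]
 [-1.   -0.   -0.  ]] 159.20000000000002
(312, 222) [145 155 167] [ 14  34 167]
spice lid [ 685.98287206 -335.07149588  106.        ]
mug [ 717.61684281 -594.57299951   91.        ]
cup [437.89440896 317.01797444  80.        ]
jar lid [575.11227155 120.41012807 222.        ]
```

```bash
python3 go.py 400 80 262; python3 go.py 421 -344 200 72.2
```

```text
t 0.55 grasp [151.53 502.66 245.51] jaw 73.2 q6 -0.14603830212930247 F [ 1.13 -0.98  0.76] w 91.5
  shift [ -1.65 -33.3   35.99] turn 0
t 0.55 grasp [151.53 502.66 245.51] jaw 73.2 q6 -0.14603830212930247 F [ 1.13 -0.98  0.76] w 91.5
  shift [  4.55 -73.29  50.24] turn 1.0
```

{"op": "arm_command", "data": {"moves": [[-1.6, -33.3, 36, 0, 0.6], [-1.6, -33.3, 36, 0, 0.6], [-1.6, -33.3, 36, 0, 0.6], [-1.6, -33.3, 36, 0, 0.6], [-1.6, -33.3, 36, 0, 0.6], [-1.6, -33.3, 36, 0, 0.6], [-1.6, -33.3, 36, 0, 0.6], [-1.6, -33.3, 36, 0, 0.6], [-1.6, -33.3, 36, 0, 0.6], [-1.6, -33.3, 36, 0, 0.6]]}}

```text
time: 1.55
tool_pos: [400.9, 77.5, 421.1]
tcp_rot: [0.216, 1.57, -0.078]
contact_force: [-0.1, 0.9, 0.7]
grip_width: 55.4
```

```bash
python3 go.py 400 -344 170 72.2
```

```text
t 1.55 grasp [401.07  77.51 261.92] jaw 73.2 q6 -1.2738640628978746 F [-0.11  0.86  0.66] w 55.4
  shift [  9.2  -40.38  12.1 ] turn 1.0
```

```bash
python3 go.py 472 -361 160 72.2
```

```text
t 1.55 grasp [401.07  77.51 261.92] jaw 73.2 q6 -1.2738640628978746 F [-0.11  0.86  0.66] w 55.4
  shift [ 10.21 -39.92  19.49] turn 1.0
```

{"op": "arm_command", "data": {"moves": [[2, -39.9, 19.5, 1, 0.5], [2, -39.9, 19.5, 1, 0.5], [2, -39.9, 19.5, 1, 0.5], [2, -39.9, 19.5, 1, 0.5], [4, -39.9, 19.5, 1, 0.5], [6, -39.9, 19.5, 1, 0.5], [8, -39.9, 19.5, 1, 0.5], [10.2, -39.9, 19.5, 1, 0.5], [10.2, -39.9, 19.5, 1, 0.5], [10.2, -39.9, 19.5, 1, 0.5]]}}

```text
time: 2.55
tool_pos: [471.4, -364.2, 316.1]
tcp_rot: [2.598, 1.569, 2.283]
contact_force: [-0.1, 0.5, -0.3]
grip_width: 45.8
```

```bash
python3 - <<'E'
from go import *
o,M=st(); c=bot.capture("wrist"); cv2.imwrite("pics/w1.png",c["frame"])
plan((421.2,-344.3,160),72.2)
hsv=cv2.cvtColor(c["frame"],cv2.COLOR_BGR2HSV)
for nm,X in (("200",(421.2,-344.3,58)),("50",(472.6,-360.8,52)),("100",(524,-377.3,55))): print(nm,proj(c,X,o))
E
```

```text
t 2.6 grasp [ 471.18 -364.17  156.53] jaw 72.0 q6 -2.0428954469773757 F [-0.66 -0.51 -0.39] w 45.7
  shift [-0.34  0.34 -5.37] turn -0.2
200 [279.71 153.67]
50 [279.66 217.98]
100 [279.75 277.3 ]
```

View pics/w1.png

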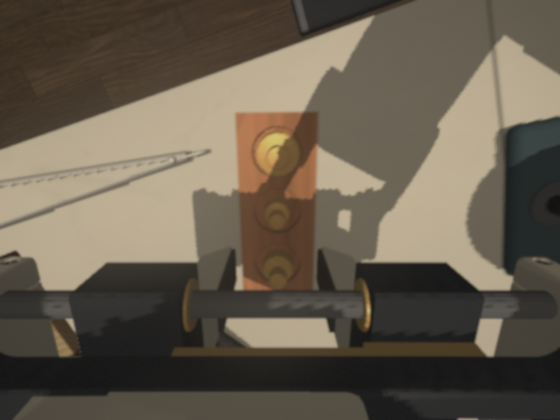

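```bash
python3 - <<'E'
from go import *
o,M=st(); c=bot.capture("wrist"); f=c["frame"]
hsv=cv2.cvtColor(f,cv2.COLOR_BGR2HSV)
cv2.imwrite("pics/w1z.png",cv2.resize(f[105:300,210:350],None,fx=4,fy=3,interpolation=cv2.INTER_CUBIC))
m=cv2.inRange(hsv,(18,120,60),(35,255,255)); n,l,s_,ce=cv2.connectedComponentsWithStats(m)
for i in range(1,n):
    if s_[i,4]>25: print(s_[i],ce[i])
for nm,uv,z in (("200",(277,156.5),62),("50",(277,214),55),("100",(278,269),58)): print(nm,onz(c,uv,z,o))
E
```

```text
[260 131  34  29 581] [275.04 143.34]
[356 280  15  29 159] [364.95 293.6 ]
[184 292   4  16  29] [185.45 300.31]
[183 309   7  21  75] [185.47 319.25]
[358 312  13  19 142] [365.22 321.75]
[ 317  343  165   13 1469] [410.03 349.37]
[173 348  26   8 119] [185.65 351.5 ]
[201 349  18   6  36] [208.64 350.97]
200 [ 422.09 -346.98   62.  ]
50 [ 467.55 -361.72   55.  ]
100 [ 514.11 -375.95   58.  ]
```

View pics/w1z.png

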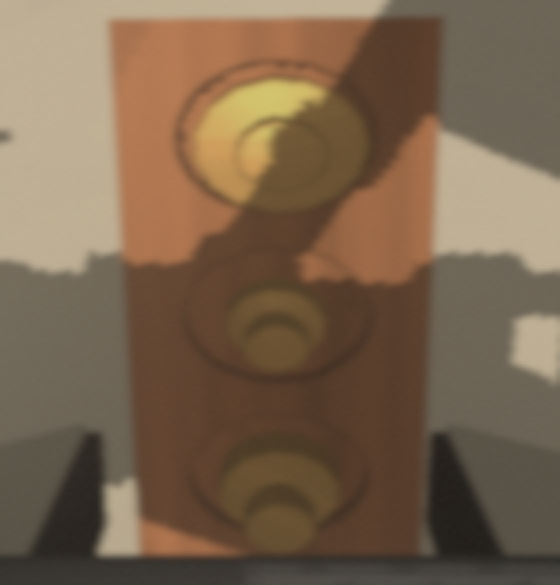

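```bash
python3 - <<'E'
from go import *
o,M=st(); c=bot.capture("wrist")
for nm,uv,z in (("200",(280.7,155.7),62),("50",(279.3,220),55),("100",(280.2,280),58)): print(nm,onz(c,uv,z,o))
plan((421,-345,100),72.2);plan((421,-345,56),72.2)
E
```

```text
200 [ 422.79 -342.07   62.  ]
50 [ 473.82 -359.52   55.  ]
100 [ 525.86 -375.47   58.  ]
t 2.7 grasp [ 471.81 -360.78  159.4 ] jaw 72.1 q6 -2.040994155457936 F [0.04 0.59 0.16] w 46.2
  shift [ 5.94 -0.07 -5.32] turn -0.1
t 2.7 grasp [ 471.81 -360.78  159.4 ] jaw 72.1 q6 -2.040994155457936 F [0.04 0.59 0.16] w 46.2
  shift [10.34 -0.08 -5.32] turn -0.1
```

{"op": "arm_command", "data": {"moves": [[3, 0.15, -5.3, 0, 0.5], [6, 0.15, -5.3, 0, 0.5], [8, 0.15, -5.3, 0, 0.5], [9, 0.15, -5.3, 0, 0.5], [9.8, 0.15, -5.3, 0, 0.5], [9.8, 0.15, -5.3, 0, 0.5], [9.8, 0.15, -5.3, 0, 0.5]]}}

```text
time: 3.4
tool_pos: [422.4, -343.1, 221.6]
tcp_rot: [0.5, 1.569, 0.188]
contact_force: [0.2, 0.3, -0.1]
grip_width: 46.2
```

```bash
python3 - <<'E'
from go import *
plan((422,-343,61.5),72.2)
o,M=st(); c=bot.capture("wrist"); cv2.imwrite("pics/w2.png",c["frame"])
E
```

```text
t 3.4 grasp [ 422.6  -343.1    62.42] jaw 72.1 q6 -2.0830011949717187 F [ 0.18  0.28 -0.13] w 46.2
  shift [ 0.09 -0.01 -0.06] turn -0.1
```

View pics/w2.png

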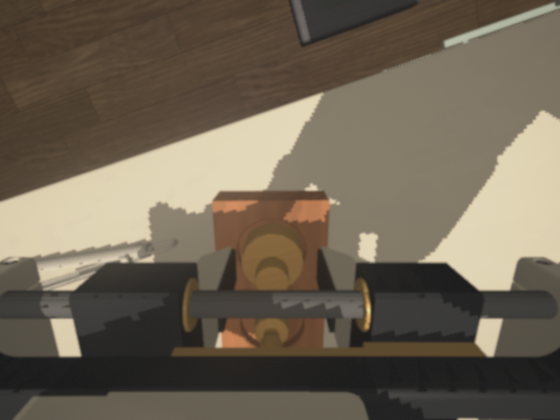

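```bash
python3 - <<'E'
from go import *
o,M=st(); c=bot.capture("wrist"); g=np.array(o['tool_pos'])+M[:,0]*159.2
for z in (62,49): print(proj(c,(g[0],g[1],z),o))
f=c["frame"]; cv2.imwrite("pics/w2z.png",cv2.resize(f[210:320,200:345],None,fx=5,fy=5,interpolation=cv2.INTER_CUBIC))
E
```

```text
[275.36 280.21]
[275.41 268.32]
```

View pics/w2z.png

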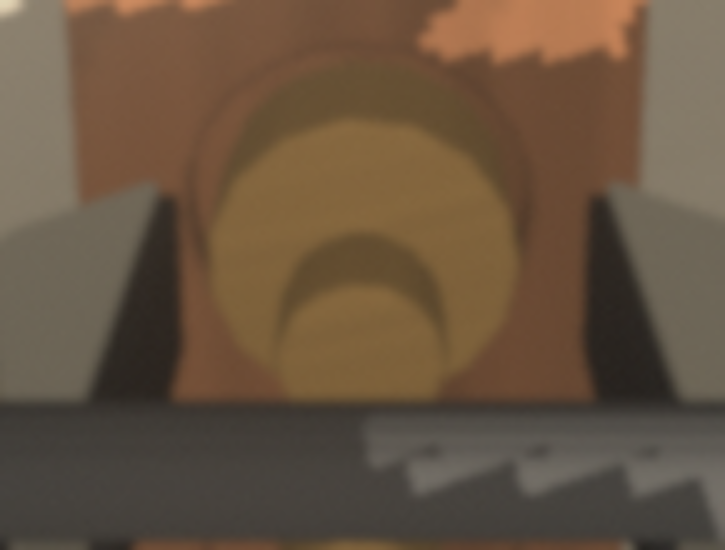

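{"op": "arm_command", "data": {"moves": [[0.05, -0.17, 0.05, 0, 0.5], [0.05, -0.17, 0.05, 0, 0.3], [0.05, -0.17, 0.05, 0, 0.0], [0.05, -0.17, 0.05, 0, 0.0], [0.05, -0.17, 0.05, 0, 0.0], [0.05, -0.17, 0.05, 0, 0.0], [0.05, -0.17, 0.05, 0, 0.0], [0.05, -0.17, 0.05, 0, 0.0]]}}

```text
time: 4.3
tool_pos: [422.2, -345.1, 221.1]
tcp_rot: [0.318, 1.569, 0.006]
contact_force: [-0.9, -0.5, -0.1]
grip_width: 16.4
```

```bash
python3 go.py 542 -122 270 72.2
```

```text
t 4.3 grasp [ 422.39 -345.13   61.89] jaw 72.1 q6 -2.085341372693356 F [-0.9  -0.55 -0.09] w 16.4
  shift [-20.79  24.92   4.55] turn -0.1
```

{"op": "arm_command", "data": {"moves": [[-3, 0, 0, 0, 0], [-7, 0, 0, 0, 0], [-12, 0, 0, 0, 0], [-16.3, 2, 0.5, 0, 0], [-16.3, 6, 1.6, 0, 0], [-16.3, 10.5, 2.8, 0, 0], [-16.3, 15, 4.1, 0, 0], [-16.3, 19.5, 5.3, 0, 0], [-16.3, 23, 6.3, 0, 0], [-16.3, 25.1, 6.8, 0, 0]]}}

```text
time: 5.3
tool_pos: [564.8, -124.4, 383.7]
tcp_rot: [1.422, 1.569, 1.112]
contact_force: [0.6, -0.4, -2.0]
grip_width: 17.0
```

```bash
python3 - <<'E'
from go import *
plan((564,-127,190),72.2)
o,M=st(); c=bot.capture("wrist"); cv2.imwrite("pics/w3.png",c["frame"])
c=bot.capture("scene"); cv2.imwrite("pics/s3.png",c["frame"])
for X in ((542.5,-124,138),(564,-127,138)): print(proj(c,X))
cv2.imwrite("pics/s3z.png",cv2.resize(c["frame"][100:280,200:400],None,fx=3.3,fy=3.3,interpolation=cv2.INTER_CUBIC))
E
```

```text
t 5.3 grasp [ 564.94 -124.18  224.53] jaw 72.2 q6 -1.6107510437219745 F [ 0.65 -0.36 -1.98] w 17.0
  shift [ 3.45 -0.3  -0.  ] turn 0.0
[324.6  216.02]
[329.46 212.86]
```

View pics/w3.png

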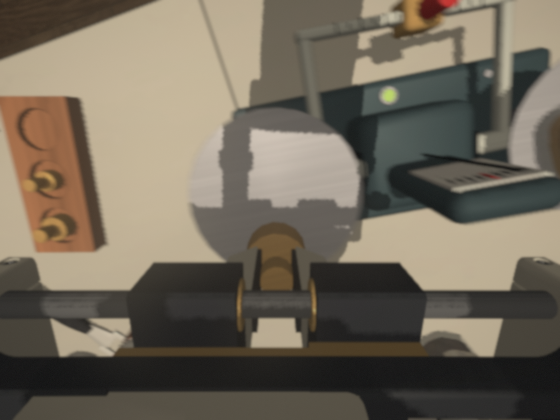

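View pics/s3z.png

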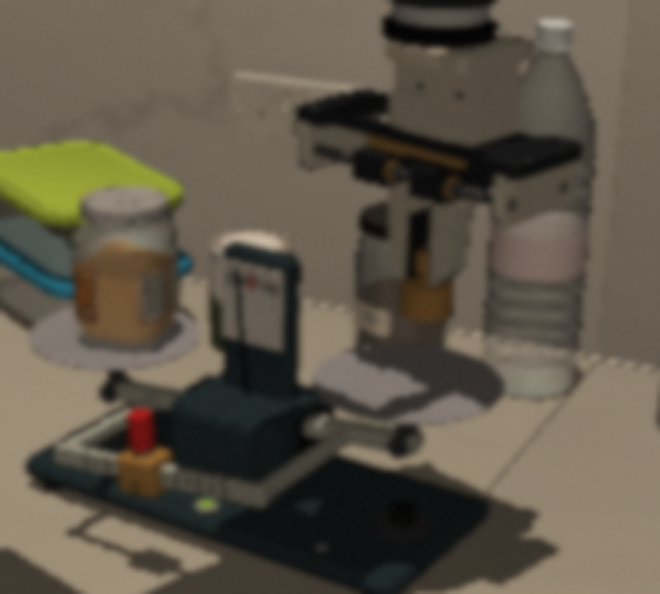

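```bash
python3 - <<'E'
from go import *
o,M=st(); c=bot.capture("wrist")
for uv in ((277,194),(189,190),(365,190),(277,109)): print(onz(c,uv,138,o))
plan((560,-125,184),72.2)
E
```

```text
[ 541.8 -115.6  138. ]
[ 518.65 -177.91  138.  ]
[559.07 -51.38 138.  ]
[483.63 -97.1  138.  ]
t 5.45 grasp [ 564.11 -125.75  224.4 ] jaw 72.3 q6 -1.6134233553757802 F [ 0.2  -0.25 -2.84] w 16.3
  shift [ 4.04 -0.06 -0.41] turn 0.1
```

{"op": "arm_command", "data": {"moves": [[1.5, 0, 0, 0, 0], [3.0, 0, 0, 0, 0], [3.6, 0, 0, 0, 0], [3.8, 0, 0, 0, 0], [3.9, 0, 0, 0, 0], [4.0, 0, 0, 0, 0], [4.05, 0, 0, 0, 0], [4.1, 0, 0, 0, 0]]}}

```text
time: 6.25
tool_pos: [564.2, -125.8, 343.0]
tcp_rot: [0.709, 1.57, 0.399]
contact_force: [0.1, 0.8, -1.7]
grip_width: 16.4
```

```bash
python3 - <<'E'
from go import *
plan((560,-125,184),72.2)
c=bot.capture("scene"); cv2.imwrite("pics/s4z.png",cv2.resize(c["frame"][100:280,200:400],None,fx=3.3,fy=3.3,interpolation=cv2.INTER_CUBIC))
E
```

```text
t 6.25 grasp [ 564.26 -125.8   183.8 ] jaw 72.3 q6 -1.6134895882306106 F [ 0.1   0.78 -1.7 ] w 16.4
  shift [-0.02 -0.05 -0.43] turn 0.1
```

View pics/s4z.png

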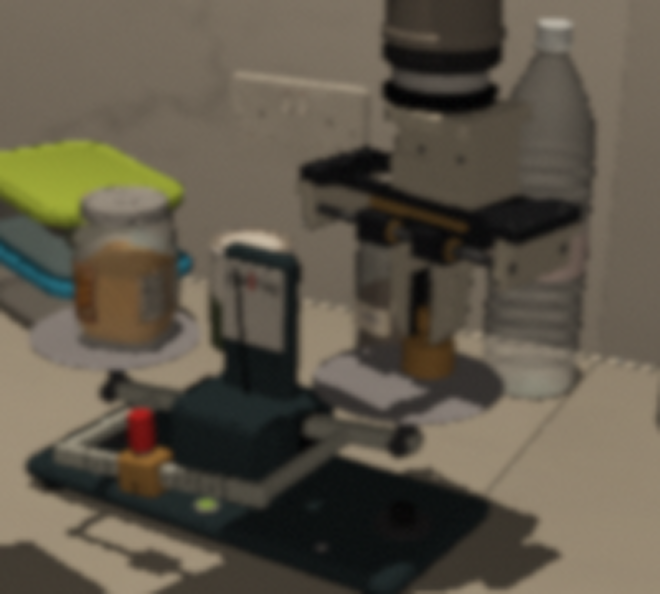

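{"op": "arm_command", "data": {"moves": [[0.1, 0, 0, 0, 0], [0.15, 0, 0, 0, 0], [0.2, 0, 0, 0, 0], [0.25, 0, 0, 0, 0], [0.3, 0, 0, 0, 0]]}}

```text
time: 6.8
tool_pos: [564.2, -125.9, 340.0]
tcp_rot: [0.37, 1.57, 0.06]
contact_force: [-0.6, -0.3, 1.1]
grip_width: 16.7
```

```bash
python3 - <<'E'
from go import *
for i in range(3):
    plan((560,-125,184),72.2); bot.capture("wrist")
E
```

```text
t 6.8 grasp [ 564.31 -125.89  180.81] jaw 72.3 q6 -1.6135038855406205 F [-0.64 -0.29  1.06] w 16.7
  shift [-0.32 -0.05 -0.44] turn 0.1
t 6.85 grasp [ 564.24 -125.86  180.7 ] jaw 72.3 q6 -1.6134878903568648 F [-0.57 -1.53 -0.04] w 16.8
  shift [-0.33 -0.05 -0.43] turn 0.1
t 6.9 grasp [ 564.26 -125.9   180.72] jaw 72.3 q6 -1.6134797268523795 F [-0.28 -1.52 -0.48] w 16.3
  shift [-0.33 -0.04 -0.43] turn 0.1
```

{"op": "arm_command", "data": {"moves": [[0, 0, 0, 0, 0.22], [0, 0, 0, 0, 0.26], [0, 0, 0, 0, 0.32], [0, 0, 0, 0, 0.4], [0, 0, 0, 0, 0.45], [0, 0, 0, 0, 0.45], [0, 0, 0, 0, 0.45], [-1, 0, 0, 0, 0.45], [-4, 0, 0, 0, 0.45], [-7, 0, 0, 0, 0.45]]}}

```text
time: 7.95
tool_pos: [564.0, -125.9, 411.0]
tcp_rot: [2.558, 1.57, 2.248]
contact_force: [0.8, -0.0, -0.4]
grip_width: 41.0
```

```bash
python3 - <<'E'
from go import *
plan((450,-20,240),83)
c=bot.capture("scene"); cv2.imwrite("pics/s5.png",c["frame"]); cv2.imwrite("pics/s5z.png",cv2.resize(c["frame"][100:280,200:400],None,fx=3.3,fy=3.3,interpolation=cv2.INTER_CUBIC))
E
```

```text
t 7.95 grasp [ 563.95 -125.79  251.81] jaw 72.3 q6 -1.613403737899705 F [ 0.79 -0.02 -0.37] w 41.0
  shift [  1.19   6.6  -14.08] turn -10.7
```

View pics/s5z.png

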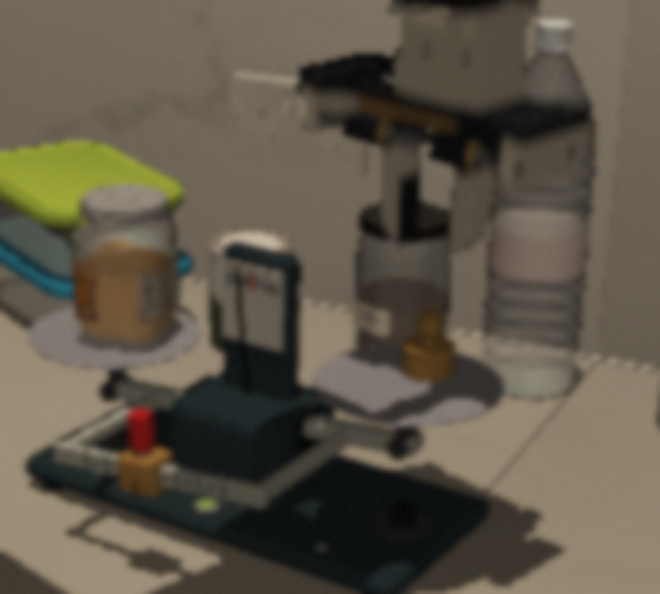

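```bash
python3 go.py 445 33 200 83
```

```text
t 8.0 grasp [ 566.06 -126.53  257.9 ] jaw 72.3 q6 -1.6134657271625708 F [ 1.15 -0.83  3.82] w 41.7
  shift [  5.63  11.51 -16.44] turn -10.7
```

{"op": "arm_command", "data": {"moves": [[0, 2.5, -4, -5, 0.4], [0, 5.5, -8, -10.7, 0.4], [0, 8.5, -12, -10.7, 0.3], [3, 11.5, -16.4, -10.7, 0.3], [5.6, 11.5, -16.4, -10.7, 0.3], [5.6, 11.5, -16.4, -10.7, 0.3], [5.6, 11.5, -16.4, -10.7, 0.3]]}}

```text
time: 8.7
tool_pos: [444.6, 33.0, 360.6]
tcp_rot: [-0.199, 1.56, -0.321]
contact_force: [-0.0, -0.2, 0.4]
grip_width: 27.3
```

```bash
python3 - <<'E'
from go import *
plan((445,33,110),83)
o,M=st(); c=bot.capture("wrist"); cv2.imwrite("pics/w6.png",c["frame"])
g=np.array(o['tool_pos'])+M[:,0]*159.2
print([proj(c,(g[0],g[1],z),o) for z in (122,108)])
hsv=cv2.cvtColor(c["frame"],cv2.COLOR_BGR2HSV); m=cv2.inRange(hsv,(0,190,60),(5,255,255))|cv2.inRange(hsv,(174,190,60),(180,255,255))
n,l,s_,ce=cv2.connectedComponentsWithStats(m)
for i in range(1,n):
    if s_[i,4]>40: print(s_[i],ce[i],onz(c,ce[i],122,o))
E
```

```text
t 8.7 grasp [446.23  32.52 201.41] jaw 83.0 q6 -1.5444881935736117 F [-0.02 -0.18  0.37] w 27.3
  shift [ 9.14  0.05 -0.22] turn -0.0
[array([275.83, 226.61]), array([275.88, 220.56])]
```

View pics/w6.png

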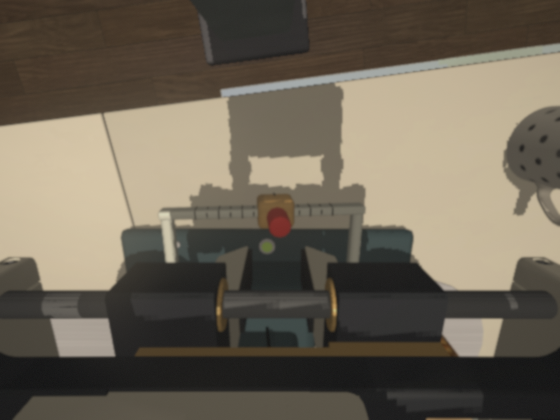

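{"op": "arm_command", "data": {"moves": [[2, 0.3, 0.1, 0, 0.3], [4, 0.3, 0.1, 0, 0.3], [5, 0.3, 0.1, 0, 0.3], [5, 0.3, 0.1, 0, 0.3]]}}

```text
time: 9.15
tool_pos: [447.6, 34.7, 310.8]
tcp_rot: [-0.192, 1.56, -0.317]
contact_force: [-1.2, -0.3, 0.1]
grip_width: 27.3
```

```bash
cat > kn.py <<'E'
from go import *
import sys
o,M=st(); c=bot.capture("wrist"); cv2.imwrite(sys.argv[1],cv2.resize(c["frame"][150:330,160:400],None,fx=3,fy=3))
plan((445,33,123),83)
g=np.array(o['tool_pos'])+M[:,0]*159.2
p=[proj(c,(g[0],g[1],z),o) for z in (122,108)]; print(p, [(q-[160,150])*3 for q in p])
E
python3 kn.py pics/w7.png
```

```text
t 9.2 grasp [449.62  34.24 152.36] jaw 82.9 q6 -1.5375996870459394 F [ 0.76  0.05 -0.8 ] w 27.4
  shift [ 2.93 -0.17 -0.48] turn -0.1
[array([275.57, 255.2 ]), array([275.66, 245.75])] [array([346.72, 315.59]), array([346.97, 287.25])]
```

View pics/w7.png

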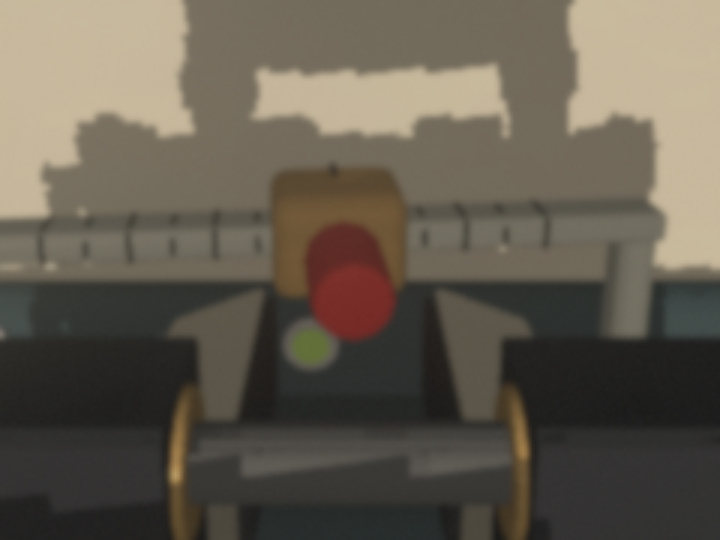

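{"op": "arm_command", "data": {"moves": [[1, 0.1, -0.3, 0, 0.3], [2, 0.1, -0.3, 0, 0.3], [2.6, 0.1, -0.3, 0, 0.3], [2.9, 0.1, -0.3, 0, 0.3], [2.9, 0.1, -0.3, 0, 0.3]]}}

```text
time: 9.7
tool_pos: [445.1, 36.1, 282.1]
tcp_rot: [-0.184, 1.559, -0.308]
contact_force: [-0.3, -1.0, -0.5]
grip_width: 27.5
```

```bash
python3 kn.py pics/w8.png
```

```text
t 9.75 grasp [447.09  35.51 123.19] jaw 82.9 q6 -1.5349189402364727 F [-0.12 -0.1   0.01] w 27.8
  shift [ 0.02 -0.27 -0.18] turn -0.1
[array([275.35, 279.66]), array([275.47, 266.77])] [array([346.06, 388.99]), array([346.4 , 350.32])]
```

View pics/w8.png

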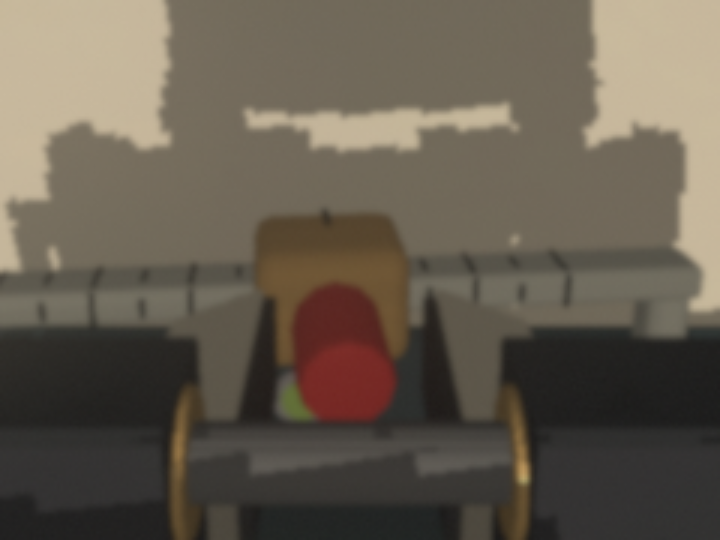

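{"op": "arm_command", "data": {"moves": [[0, -0.3, 0, 0, 0.3], [0, -0.6, 0, 0, 0.3], [0, -1.2, 0, 0, 0.3], [0, -2.0, 0, 0, 0.3], [0, -2.8, 0, 0, 0.3], [0, -3.6, 0, 0, 0.3], [0, -4.4, 0, 0, 0.3], [0, -5.2, 0, 0, 0.3], [0, -6.0, 0, 0, 0.3], [0, -6.6, 0, 0, 0.3]]}}

```text
time: 10.75
tool_pos: [436.8, -30.1, 282.3]
tcp_rot: [-0.181, 1.56, -0.305]
contact_force: [-0.2, 3.0, -1.8]
grip_width: 27.6
```

```bash
python3 kn.py pics/w9.png; python3 - <<'E'
from go import *
c=bot.capture("scene"); cv2.imwrite("pics/s9z.png",cv2.resize(c["frame"][100:280,200:400],None,fx=3.3,fy=3.3,interpolation=cv2.INTER_CUBIC))
E
```

```text
t 10.8 grasp [438.6  -31.26 123.2 ] jaw 82.9 q6 -1.690342316414302 F [0.01 0.19 0.28] w 27.7
  shift [ 0.    6.46 -0.16] turn -0.1
[array([275.35, 279.38]), array([275.47, 266.54])] [array([346.06, 388.14]), array([346.4 , 349.61])]
```

View pics/w9.png

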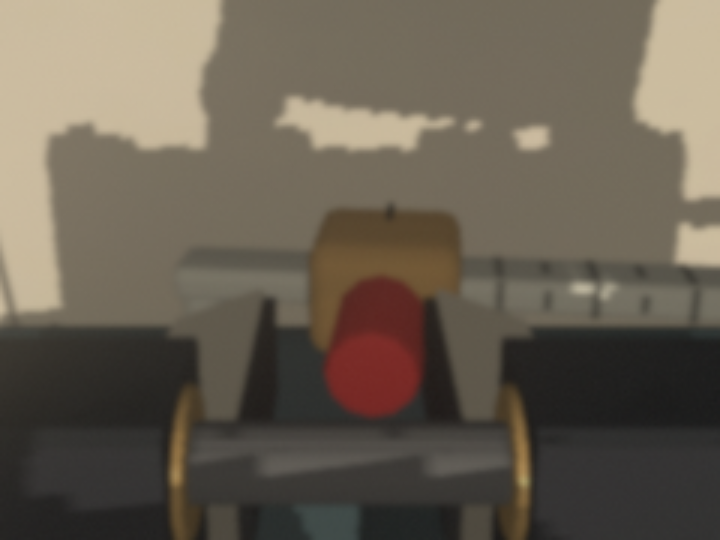

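View pics/s9z.png

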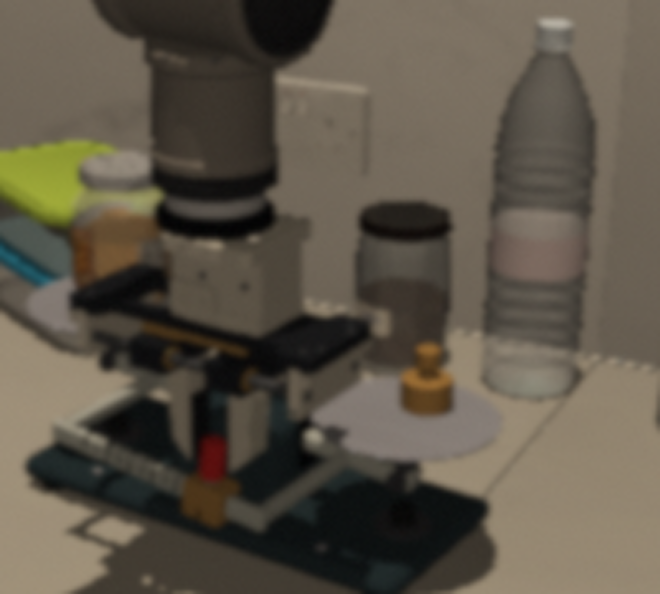

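{"op": "arm_command", "data": {"moves": [[0, 0.5, 0, 0, 0.3], [0, 0.8, 0, 0, 0.3], [0, 1.1, 0, 0, 0.3], [0, 1.6, 0, 0, 0.3], [0, 2.2, 0, 0, 0.3], [0, 2.8, 0, 0, 0.3], [0, 3.3, 0, 0, 0.3], [0, 3.1, 0, 0, 0.3], [0, 2.8, 0, 0, 0.3], [0, 2.8, 0, 0, 0.3]]}}

```text
time: 11.85
tool_pos: [440.3, -2.7, 282.2]
tcp_rot: [-0.207, 1.56, -0.333]
contact_force: [0.4, 0.8, 0.4]
grip_width: 27.4
```

{"op": "arm_command", "data": {"moves": [[0, 0, 0, 0, 0.3], [0, 0, 0, 0, 0.3], [0, 0, 0, 0, 0.3], [0, 0, 0, 0, 0.3], [0, 0, 0, 0, 0.3], [0, 0, 0, 0, 0.3], [0, 0, 0, 0, 0.3], [0, 0, 0, 0, 0.3]]}}

```text
time: 12.65
tool_pos: [440.4, -2.7, 282.3]
tcp_rot: [-0.21, 1.559, -0.335]
contact_force: [0.3, 0.5, 0.6]
grip_width: 27.6
```

```bash
python3 kn.py pics/w10.png; python3 - <<'E'
from go import *
c=bot.capture("scene"); cv2.imwrite("pics/s10.png",c["frame"]);cv2.imwrite("pics/s10z.png",cv2.resize(c["frame"][100:280,200:400],None,fx=3.3,fy=3.3,interpolation=cv2.INTER_CUBIC))
E
```

```text
t 12.7 grasp [442.05  -3.33 123.06] jaw 82.8 q6 -1.6240810755044817 F [ 0.17 -0.1  -0.7 ] w 27.6
  shift [-0.    3.64 -0.16] turn -0.2
[array([275.36, 279.45]), array([275.48, 266.6 ])] [array([346.07, 388.36]), array([346.43, 349.79])]
```

View pics/w10.png

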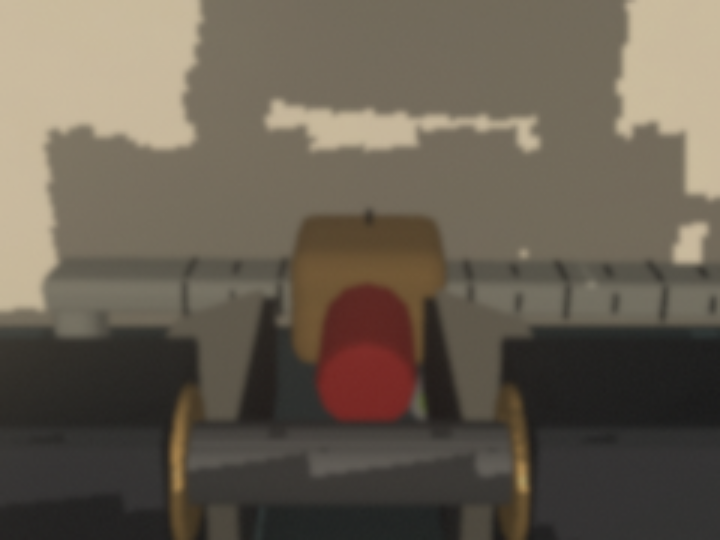

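View pics/s10z.png

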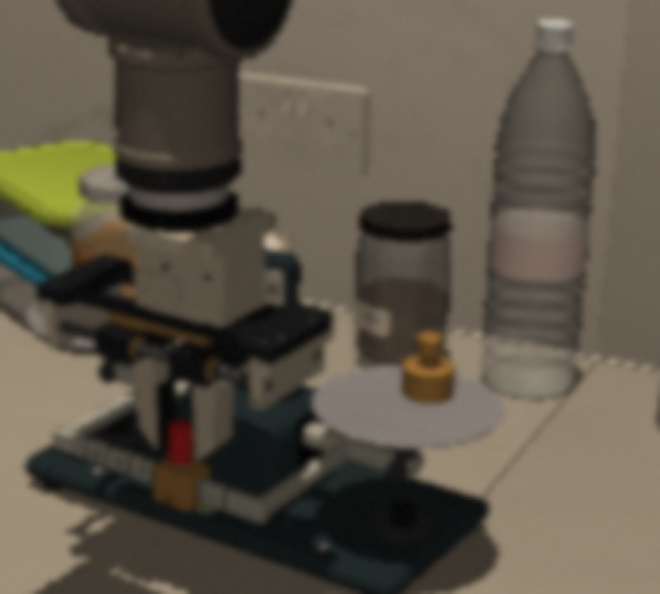

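```bash
cat > tilt.py <<'E'
from h import *
import sys
from plant import bot
K=None
def wcent(f):
    roi=f[195:235,318:345]; hsv=cv2.cvtColor(roi,cv2.COLOR_BGR2HSV).astype(int)
    m=((hsv[...,1]>120)&(hsv[...,0]>8)&(hsv[...,0]<28)).astype(np.uint8)
    n,l,s,ce=cv2.connectedComponentsWithStats(m); i=1+np.argmax(s[1:,4]); return s[i,4],ce[i]+[318,195],s[i][:4]
if __name__=="__main__":
    for p in sys.argv[1:]:
        f=cv2.imread(p)
        if f.shape[0]!=420:
            g=np.zeros((420,560,3),np.uint8); g[100:280,200:400]=cv2.resize(f,(200,180),interpolation=cv2.INTER_AREA); f=g
        print(p,wcent(f))
E
python3 tilt.py pics/s5.png pics/s9z.png pics/s10.png pics/s10z.png pics/s5z.png
python3 - <<'E'
from h import *; from plant import bot
c=bot.capture("scene")
for z in (138,125,112): print([proj(c,(564,-126,z+20)) ])
E
```

```text
pics/s5.png (np.int32(241), array([329.37759336, 205.83817427]), array([ 4,  0, 16, 21], dtype=int32))
pics/s9z.png (np.int32(233), array([328.93133047, 215.00858369]), array([ 4,  8, 15, 22], dtype=int32))
pics/s10.png (np.int32(241), array([329.29045643, 211.24896266]), array([ 4,  5, 15, 22], dtype=int32))
pics/s10z.png (np.int32(239), array([329.23012552, 211.12552301]), array([ 4,  5, 15, 22], dtype=int32))
pics/s5z.png (np.int32(241), array([329.37759336, 205.83817427]), array([ 4,  0, 16, 21], dtype=int32))
[array([329.45012378, 204.73162124])]
[array([329.19333905, 209.97245114])]
[array([328.93882643, 215.1656859 ])]
```

```bash
sed -i 's/195:235/188:235/; s/\[318,195\]/[318,188]/' tilt.py; python3 tilt.py pics/s5.png pics/s9z.png pics/s10.png
python3 - <<'E'
import cv2
t=cv2.imread("pics/s10.png"); cv2.imwrite("pics/s10y.png",cv2.resize(t[150:235,250:350],None,fx=7,fy=7,interpolation=cv2.INTER_CUBIC))
E
```

```text
pics/s5.png (np.int32(246), array([329.3902439 , 205.59756098]), array([ 4,  6, 16, 22], dtype=int32))
pics/s9z.png (np.int32(233), array([328.93133047, 215.00858369]), array([ 4, 15, 15, 22], dtype=int32))
pics/s10.png (np.int32(241), array([329.29045643, 211.24896266]), array([ 4, 12, 15, 22], dtype=int32))
```

View pics/s10y.png

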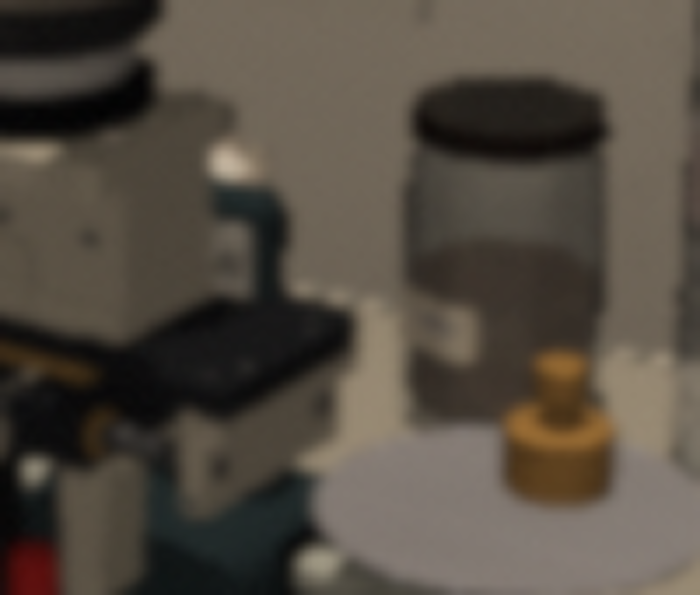

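```bash
python3 go.py 442 -3 268 83;python3 go.py 572 0 268 83
```

```text
t 12.8 grasp [442.06  -3.33 123.06] jaw 82.8 q6 -1.6240639771742 F [ 0.19 -0.98 -0.21] w 27.8
  shift [-14.49  -0.     0.15] turn -0.2
t 12.8 grasp [442.06  -3.33 123.06] jaw 82.8 q6 -1.6240639771742 F [ 0.19 -0.98 -0.21] w 27.8
  shift [-14.36   1.92  13.01] turn -0.2
```

{"op": "arm_command", "data": {"moves": [[-2, 0, 0, 0, 0.3], [-5, 0, 0, 0, 0.3], [-9, 0, 0, 0, 0.3], [-14.4, 0, 0, 0, 0.3], [-14.4, 1.0, 4, 0, 0.3], [-14.4, 1.9, 8, 0, 0.3], [-14.4, 1.9, 11, 0, 0.3], [-14.4, 1.9, 11, 0, 0.3]]}}

```text
time: 13.6
tool_pos: [552.8, 2.6, 426.5]
tcp_rot: [-0.207, 1.559, -0.332]
contact_force: [-0.7, -0.2, 1.1]
grip_width: 27.5
```

```bash
python3 - <<'E'
from go import *
plan((572,0,268),83)
o,M=st(); c=bot.capture("wrist"); cv2.imwrite("pics/w11.png",c["frame"])
c=bot.capture("scene"); cv2.imwrite("pics/s11.png",c["frame"])
E
python3 tilt.py pics/s11.png
```

```text
t 13.6 grasp [554.57   2.01 267.31] jaw 82.8 q6 -1.5783948125737008 F [-0.73 -0.24  1.1 ] w 27.5
  shift [-0.05  0.02  1.76] turn -0.2
pics/s11.png (np.int32(244), array([329.2295082 , 211.32377049]), array([ 4, 12, 15, 22], dtype=int32))
```

View pics/w11.png

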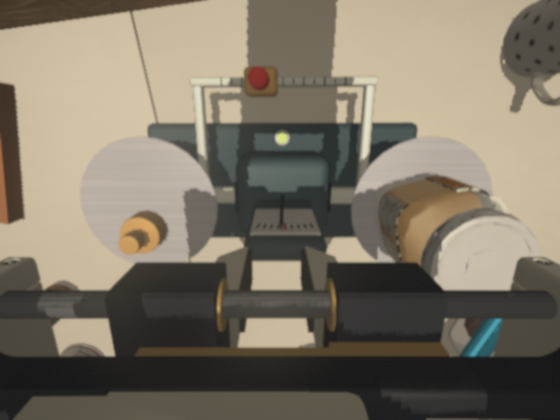

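View pics/s11.png

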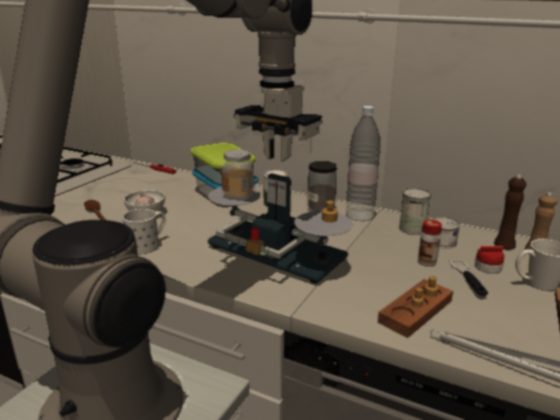

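Excellent wrist view: dial at (285,222), pointer visible from (282,195) to (282,228), and poise on the bar at (262,80). I'll zoom in on the dial.

```bash
python3 - <<'E'
import cv2
t=cv2.imread("pics/w11.png"); cv2.imwrite("pics/w11z.png",cv2.resize(t[185:245,240:330],None,fx=8,fy=8,interpolation=cv2.INTER_CUBIC))
t=cv2.imread("pics/s11.png"); cv2.imwrite("pics/s11z.png",cv2.resize(t[165:235,255:300],None,fx=8,fy=8,interpolation=cv2.INTER_CUBIC))
E
```

```text
(no output)
```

View pics/w11z.png

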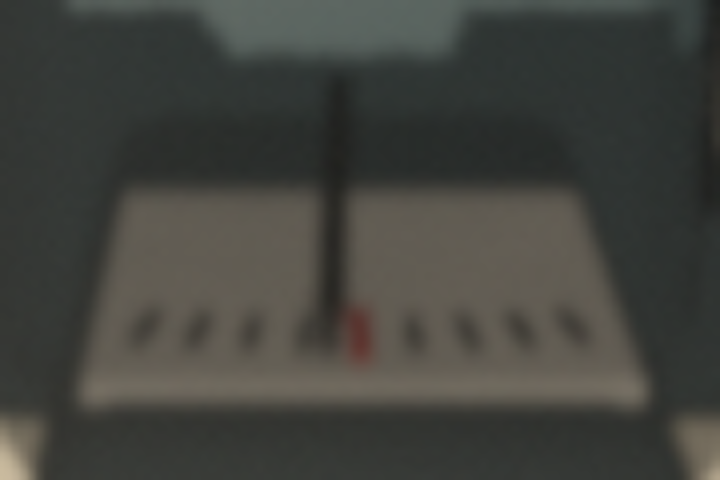

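View pics/s11z.png

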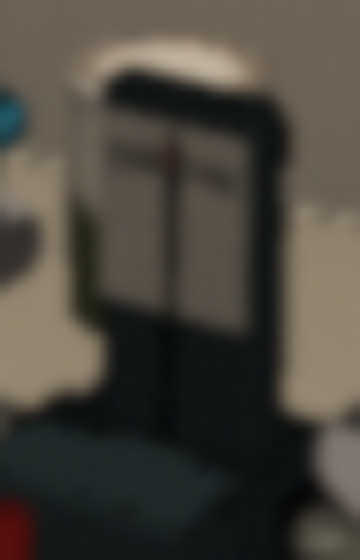

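```bash
python3 go.py 442.4 -0.3 268 82.8;python3 go.py 442.4 -0.3 123 82.8
```

```text
t 13.7 grasp [551.65   2.38 267.43] jaw 82.8 q6 -1.578437703261295 F [-0.39  0.56 -0.89] w 27.5
  shift [ -0.15  -1.63 -10.81] turn 0.0
t 13.7 grasp [551.65   2.38 267.43] jaw 82.8 q6 -1.578437703261295 F [-0.39  0.56 -0.89] w 27.5
  shift [ 14.35  -1.6  -10.94] turn 0.0
```

{"op": "arm_command", "data": {"moves": [[0, -0.8, -4, 0, 0.3], [0, -1.6, -8, 0, 0.3], [0, -1.6, -10.8, 0, 0.3], [4, -1.6, -10.9, 0, 0.3], [8, -1.6, -10.9, 0, 0.3], [11, -1.6, -10.9, 0, 0.3], [11, -1.6, -10.9, 0, 0.3], [11, -1.6, -10.9, 0, 0.3]]}}

```text
time: 14.5
tool_pos: [440.7, 0.3, 316.4]
tcp_rot: [-0.26, 1.562, -0.385]
contact_force: [0.7, -0.2, -0.3]
grip_width: 27.5
```

```bash
python3 kn.py pics/w12.png;python3 go.py 442.4 -0.3 123 82.8
```

```text
t 14.55 grasp [442.89  -0.37 157.96] jaw 82.8 q6 -1.6170853943002224 F [0.37 0.14 1.14] w 27.4
  shift [ 3.49  3.35 -0.25] turn -0.2
[array([275.62, 251.36]), array([275.71, 242.46])] [array([346.87, 304.09]), array([347.12, 277.37])]
t 14.55 grasp [442.89  -0.37 157.96] jaw 82.8 q6 -1.6170853943002224 F [0.37 0.14 1.14] w 27.4
  shift [ 3.5   0.01 -0.09] turn 0.0
```

View pics/w12.png

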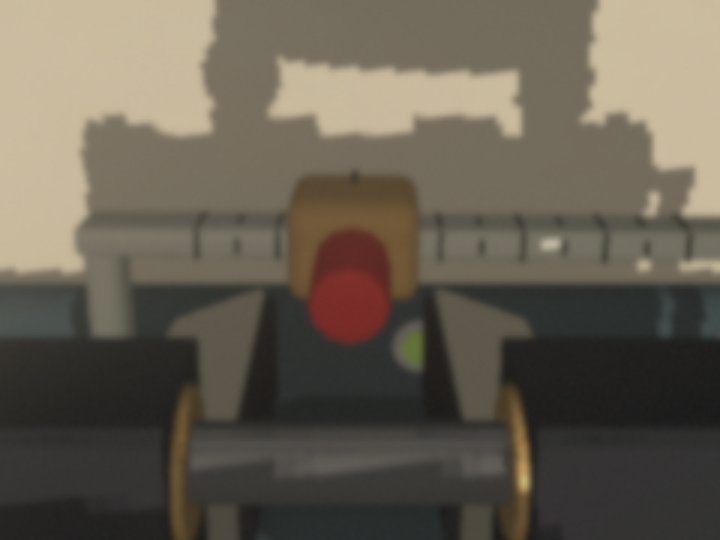

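{"op": "arm_command", "data": {"moves": [[2, 0, 0, 0, 0.3], [3.3, 0, 0, 0, 0.3], [3.5, 0, 0, 0, 0.3], [3.5, 0.4, 0, 0, 0.3], [3.5, 0.6, 0, 0, 0.3], [3.5, 0.8, 0, 0, 0.3], [3.5, 1.0, 0, 0, 0.3], [3.5, 1.2, 0, 0, 0.3], [3.5, 0.9, 0, 0, 0.3], [3.5, 0.7, 0, 0, 0.3]]}}

```text
time: 15.55
tool_pos: [442.3, 7.1, 282.0]
tcp_rot: [-0.202, 1.56, -0.327]
contact_force: [-0.4, 0.1, -0.2]
grip_width: 27.4
```

```bash
python3 kn.py pics/w13.png;python3 go.py 442 -0.3 268 83;python3 go.py 551.6 2.4 268 83
```

```text
t 15.6 grasp [443.88   6.24 122.75] jaw 82.8 q6 -1.6013818985333454 F [-0.22  0.21 -0.59] w 27.4
  shift [-0.03  2.67 -0.22] turn -0.2
[array([275.35, 279.74]), array([275.47, 266.85])] [array([346.06, 389.21]), array([346.41, 350.56])]
t 15.6 grasp [443.88   6.24 122.75] jaw 82.8 q6 -1.6013818985333454 F [-0.22  0.21 -0.59] w 27.4
  shift [-14.52  -0.71   0.05] turn -0.2
t 15.6 grasp [443.88   6.24 122.75] jaw 82.8 q6 -1.6013818985333454 F [-0.22  0.21 -0.59] w 27.4
  shift [-14.41   0.93  10.89] turn -0.2
```

View pics/w13.png

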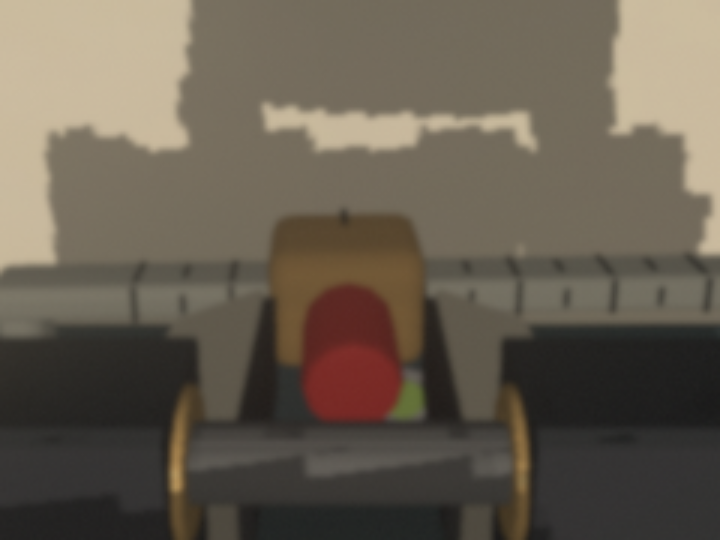

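{"op": "arm_command", "data": {"moves": [[-2, 0, 0, 0, 0.3], [-5, 0, 0, 0, 0.3], [-9, 0, 0, 0, 0.3], [-14.4, 0, 0, 0, 0.3], [-14.4, 0.5, 4, 0, 0.3], [-14.4, 0.9, 8, 0, 0.3], [-14.4, 0.9, 11, 0, 0.3], [-14.4, 0.9, 11, 0, 0.3], [-14.4, 0.9, 11, 0, 0.3]]}}

```text
time: 16.5
tool_pos: [551.0, 2.4, 426.1]
tcp_rot: [-0.259, 1.562, -0.385]
contact_force: [0.0, 0.3, 1.1]
grip_width: 27.6
```

```bash
python3 - <<'E'
from go import *
plan((572,0,268),83)
c=bot.capture("wrist"); cv2.imwrite("pics/w14.png",c["frame"])
t=c["frame"]; cv2.imwrite("pics/w14z.png",cv2.resize(t[185:245,240:330],None,fx=8,fy=8,interpolation=cv2.INTER_CUBIC))
c=bot.capture("scene"); cv2.imwrite("pics/s14.png",c["frame"])
E
python3 tilt.py pics/s14.png
```

```text
t 16.5 grasp [552.22   1.91 266.89] jaw 82.8 q6 -1.5789920442393255 F [0.02 0.28 1.09] w 27.6
  shift [-0.1   0.06  1.99] turn -0.2
pics/s14.png (np.int32(244), array([329.2704918 , 210.24590164]), array([ 4, 11, 15, 22], dtype=int32))
```

View pics/w14z.png

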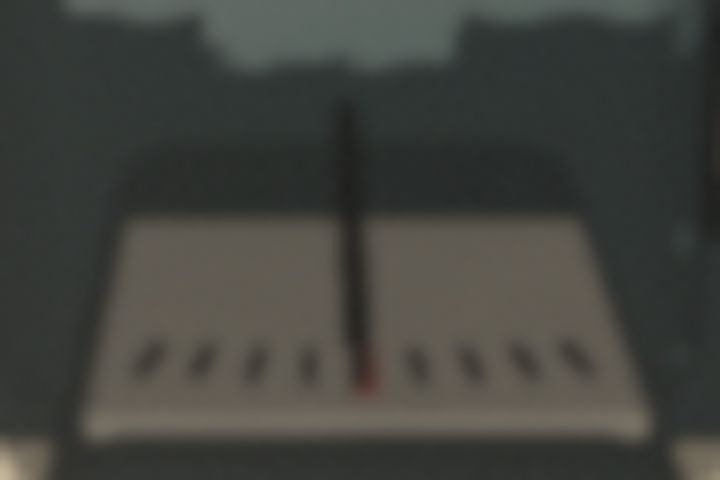

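{"op": "arm_command", "data": {"moves": [[0, 0, 0, 0, 0.3], [0, 0, 0, 0, 0.3], [0, 0, 0, 0, 0.3], [0, 0, 0, 0, 0.3], [0, 0, 0, 0, 0.3], [0, 0, 0, 0, 0.3], [0, 0, 0, 0, 0.3], [0, 0, 0, 0, 0.3], [0, 0, 0, 0, 0.3], [0, 0, 0, 0, 0.3]]}}

```text
time: 17.6
tool_pos: [550.3, 2.6, 426.8]
tcp_rot: [-0.241, 1.562, -0.367]
contact_force: [-0.0, 0.2, -0.0]
grip_width: 27.5
```

```bash
python3 - <<'E'
from go import *
plan((572,0,268),83)
for k in (0,1):
    c=bot.capture("wrist"); cv2.imwrite(f"pics/w15_{k}.png",c["frame"]); t=c["frame"]
    g=t.astype(float).sum(2)
    # pointer: darkest column (weighted) in each row over the pale dial
    for r in (214,218,222,226):
        seg=g[r,270:300]; w=np.clip(np.median(seg)-15-seg,0,None); print(r,"pointer col",(w*np.arange(270,300)).sum()/max(w.sum(),1e-9))
    red=t[...,2].astype(float)-t[...,1]; sub=red[220:240,270:300]; w=np.clip(sub-25,0,None); ys,xs=np.mgrid[220:240,270:300]; print("red",(w*xs).sum()/w.sum(),(w*ys).sum()/w.sum())
cv2.imwrite("pics/w15z.png",cv2.resize(t[185:245,240:330],None,fx=8,fy=8,interpolation=cv2.INTER_CUBIC))
c=bot.capture("scene"); cv2.imwrite("pics/s15.png",c["frame"])
E
python3 tilt.py pics/s15.png
```

```text
t 17.6 grasp [551.63   2.05 267.56] jaw 82.8 q6 -1.5789779259782737 F [-0.03  0.18 -0.  ] w 27.5
  shift [-0.03  0.05  2.05] turn -0.2
214 pointer col 283.4426020408163
218 pointer col 283.73202614379085
222 pointer col 284.0092378752887
226 pointer col 284.0967032967033
red nan nan
214 pointer col 283.4100529100529
218 pointer col 283.7276688453159
222 pointer col 283.9941995359629
226 pointer col 284.10154525386315
red nan nan
pics/s15.png (np.int32(244), array([329.27868852, 210.1352459 ]), array([ 4, 11, 15, 22], dtype=int32))<stdin>:9: RuntimeWarning: invalid value encountered in scalar divide
```

View pics/w15z.png

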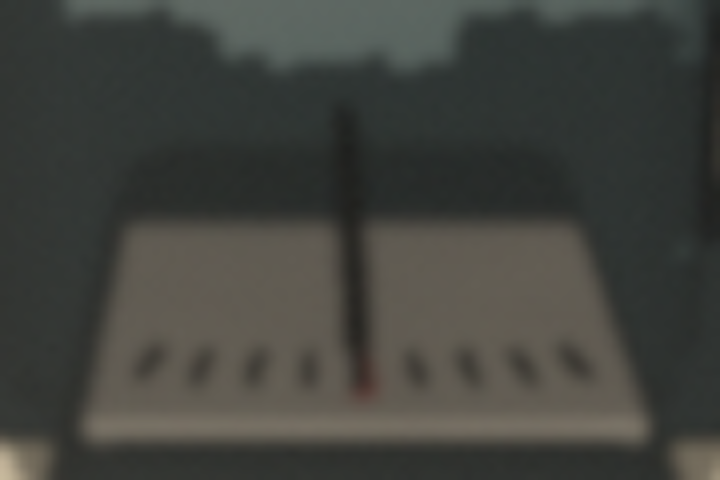

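View pics/w15_1.png

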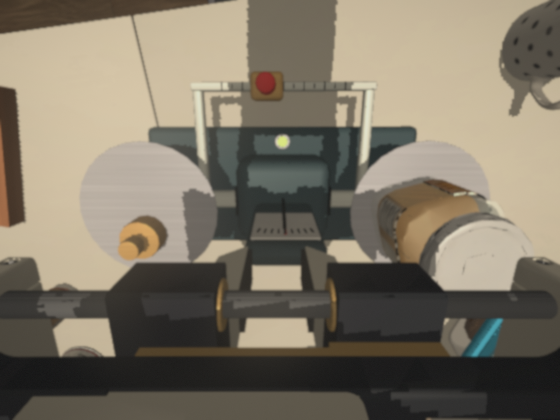

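```bash
python3 -c "
from plant import bot
print(bot.close_job())"
```

```text
the job is handed in; nothing more can be done
None
```

The jar is weighed and the job is handed in, at about 18 s of the 72 s allowed. It weighs roughly 280 g: the 200 g weight plus about 80 g on the poise. The 80 g is estimated from the pushes, not read off the bar's scale.

**What I did:** I stood the 200 g weight on the right platter and let go of it. I then slid the poise by nudging its knob with the half-open fingers, without gripping it. The first slide to the right took the beam over to the right side. Two pushes back to the left brought it to level. The 100 g and 50 g weights were never touched.

**Last checks:**
- **Beam:** the wrist camera shows the pointer on the red mark, within about 0.5 px, or roughly +0.004 rad. It did not move between pictures taken about 1 s apart.
- **Loads:** the 200 g weight stands upright on its platter and the jar looks unmoved. I did not look at the block, mug or spice jar again right before handing in.
- **Forces:** the largest reading I saw on the tool was about 4 N (3.8 N, with the arm clear and still swinging). Nothing was touching the robot at the end.

**Disagreements:** The scene camera's reading of the platter height was less consistent. Depending on which end stop I used as reference, it gave tilts up to about 0.02 rad apart, so I relied on the pointer. My check for the red mark by colour found nothing, so I judged the mark from the enlarged picture.

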